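# Rack the last baking stone and lower the keeper

## Task

Take the loose baking stone off the leaning stand and stand it on edge in the one free slot of the rack, between the two stones already there; let it down gently, without dropping it or knocking it hard on the rack, until it rests fully home on the slot's bottom. Then swing the rack's keeper arm all the way down over it, and leave the shaker, the cup and the scraper where they are.

Things in the scene. Friction and masses are not known exactly. Their poses are not given: they have to be found in the camera images.
- stone: loose baking stone, a flat tan tile 12 mm thick (its x), 110 wide (y), 100 high (z), about 0.3 kg. Origin: middle of its lower edge; z runs up the stone to its upper edge, x is square to its faces. At the start it leans on the stand, its top tipped 30 degrees from vertical towards its own -x, the robot's side
- stand: fixed dark steel stand under the leaning stone, base 120 x 120 mm, origin at its underside. The stone's lower edge rests 36 mm above the table, over the origin. Two bars 14 mm wide at y = -42 and 42 mm carry its back up to 64 mm from its lower edge: the middle 70 mm and the top 36 mm are free from behind. Lips at the same y rise 8 mm before its foot
- rack: fixed dark rack frame 214 (x) by 160 mm (y), origin: middle of its underside. On it a white-toothed insert with three slots along the rack's y, 60 mm apart in x; the outer two hold stones like the loose one (tops at z = 112 mm), the middle one is free. The insert stands up to 12 mm off centre in x; this shift is not reported: see or feel it. It is stiff and stays put
- rack_mouth (a point): on the frame's middle, at the height of the tooth tops (rack x 0, y 0, z 36 mm); the free slot's middle lies within 12 mm of it in rack x. The slot is 15 mm wide, its shoulders rounded by 3 mm, its bottom 24 mm below this point. Teeth stand at y = -48 to -24 and 24 to 48 mm; cheeks as high as the teeth close the slot's ends at y = -64 and 64 mm. Axes as the rack's
- keeper (a joint): angle of the black keeper arm on its pivot at the head of the post: 0 = level, fully down over the stone; about 1.4 = raised, nearly upright (limit 1.55). It stays where it is left; about 1.5 N at its tip moves it
- keeper_hinge (a point): pivot of the keeper at the head of its post, at rack x = 0, y = 115, z = 119 mm; the head reaches 9 mm above it. The keeper turns about the rack's x axis. Axes as the rack's
- keeper_tip (a point): middle of the keeper's free end, on the upper face (the face turned to rack +y when raised). The arm is 6 mm thick and 95 mm long from pivot to tip, 18 mm wide, its last 40 mm a pad 50 mm wide. Lowered, it reaches over the middle slot to y = 20 mm with its underside at z = 116 mm, 4 mm above a stone that is home
- shaker: bystander: upright aluminium shaker, 52 mm across, 100 mm high, origin at its underside
- cup: bystander: steel sauce bowl, 84 mm across, 45 mm high, origin at its underside
- scraper: bystander: dough scraper lying flat, about 80 x 110 mm, 24 mm high at its wooden grip, origin at its underside
Mind the look-alikes: they are no part of the job. What is shaped like the stone but black or blue is not meant.

How it is judged (in metres and radians):
On the way, in this order (a step that is already met when the one before it is completed fails the run):
1. the stone stands on edge, fully home in the free slot, while the keeper is still raised (z of stone in the frame of rack below 0.017 m and angle between stone's own z axis and vertical below 0.22 rad and x of stone in the frame of rack between -0.02 and 0.02 m and y of stone in the frame of rack between -0.02 and 0.02 m and value of joint keeper above 0.7 rad), for 0.2 s.
2. the keeper is lowered over the stone (value of joint keeper below 0.1 rad), for 0.2 s.
At the end, for the whole second after the job is handed in: The stone stands at rest on edge in the rack's free middle slot, its lower edge within 5 mm of the slot's bottom and less than 0.22 rad from upright, and the keeper arm is down, within 0.1 rad of level (z of stone in the frame of rack below 0.017 m and angle between stone's own z axis and vertical below 0.22 rad and x of stone in the frame of rack between -0.02 and 0.02 m and y of stone in the frame of rack between -0.02 and 0.02 m and linear speed of stone below 0.02 m/s and value of joint keeper below 0.1 rad); the robot touches nothing.
It fails at once if the stone is knocked or pressed hard against the rack (over 80 N) (contact force between stone and rack above 80 N).
It fails at once if the stone is dropped (moves faster than 0.35 m/s while the fingers do not hold it) (contact force between the fingers and stone below 0.2 N and linear speed of stone above 0.35 m/s).
It fails at once if a bystander is moved more than 30 mm (distance of any of shaker, cup, scraper from where it was at the start of the episode above 0.03 m).
It also fails if it takes over 64 s, if anything falls off the work surface, if the arm or the gripper's body presses on something with over 40 N, if the wrist force passes 120 N, or if a joint passes its speed limit or range.

## Robot

A 6-joint arm with a two-finger parallel gripper is mounted at the origin on the work surface. World frame = base frame: x ahead of the robot, y to its left, z up, the work surface at z = 0. Lengths are in mm, angles in rad, forces in N, time in s.
With the tool pointing down it reaches from about 400 to 925 mm from the base axis. Payload 12.5 kg.
Tool frame: the origin (TCP) lies at the very end of the fingers, on their centre line; the grasp point (between the pads) lies behind it (env.grip_depth is the z of the grasp point in the tool frame, in mm); z points along the fingers, y is the line along which they close (so a half turn about z gives the same grasp; the last joint's range is limited). The gripper opens to 95 mm and grips with 3 to 60 N. Pads are 20 mm wide; open, the fingers measure 119 mm over their backs; the gripper's body (75 mm by 180 mm) begins 59 mm behind the grasp point.
Start: joints at [1.241, 0.491, 1.559, -0, 1.092, -0.106], TCP at [138.692, 609.435, 214.661] pointing down, gripper open.
Joint ranges: [-3.1, 3.1], [-0.84, 2.19], [0.05, 2.79], [-1.13, 4.28], [0.06, 2.93], [-2.69, 2.69]. Speed limits (rad/s): [2.22, 2.22, 2.79, 3.14, 3.14, 3.14].

## Interface

Orientations are given as [roll, pitch, yaw] about the fixed x, y, z axes, in that order (R = Rz(yaw) Ry(pitch) Rx(roll)).
In Python, from cell import env, optics gives the robot as it stands.
- The arm moves only by the tool step_arm, never from a script. Its argument "moves" is a list of rows, each an object of numbers: "tx", "ty", "tz": the shift along the tool's x, y, z in mm; "roll": the turn about the tool's z in rad. In form: [{"tx": .., "ty": .., "tz": .., "roll": ..}, ...]. A call has 1 to 12 rows; each row is the pose to reach, as a shift and turn from the pose commanded when the call began, along the tool's axes at that moment; what a row does not reach only later rows make up. A row lasts 1/12 s, in which the tool goes at most 41.7 mm and 7.16 degrees, less where a joint would pass 70% of its speed; a pose out of reach is approached as far as the arm can. A call with a gripper value outside its range is refused whole. "grip" is the finger opening in mm, from 0 to 95.1, set as the call begins (left out, the last holds). The fingers move at their own pace and stop on an object; the grip force is fixed at half the most. Time passes only in rows, so rows that repeat a pose let the fingers close. It gives the time, the measured TCP pose, the force, the opening and the grip force at its end, in the units of the state.
- env.state(): the state, without advancing time (a new reading comes with each control period).
- optics.read_camera(name): name is "scene" or "top"; returns a dict with "pixels" (384x512x3 uint8, blue, green, red), "mtx" (3x3 intrinsics, pixels), "dist" ([k1, k2, p1, p2, k3] as OpenCV has them; the pictures are not rectified), "view" (4x4, takes a point from world to camera coordinates). Camera axes: x right, y down, z forward; pixel columns grow to the right and rows downward; lengths in mm; the calibration is good to about 2 mm. A picture is of the moment at which its call begins. There is no depth.
- env.job_done(): hands the job in; it is judged then, once.
The state is a dict: "t": time; "joints": joint angles; "qvel": joint speeds; "tau": joint torques, N m; "eef_pos": TCP position; "tcp_rot": TCP orientation; "ft_force": force on the tool from outside, world axes, zero at the start; "moment": the same for the moment, N m; "opening": opening from 0.0 (shut) to 1.0 (fully open); "grip_force": force on a finger pad.
Only numpy, scipy, OpenCV 4.12 (cv2) and the standard library are available. Lean on these libraries where they do the work, as an engineer would, in place of code of your own. Each camera call takes 0.05 s, during which the arm holds its last target. There are 200 camera calls.

## Working session

There is one attempt and no reset: what is moved stays moved. The work goes in short steps, Python scripts to look and compute and a tool call to move; the robot and the scene stay as the last step left them, time stands still between calls to the robot, and variables do not carry over. Pictures are saved under pics/ and viewed, at most 11 in all, crops included, and the job is handed in when it is done.

Besides the shell and the picture viewer there is one more tool, called after ">>>" by a JSON object that holds its "method" and its "body". step_arm: Moves the arm, as the interface text tells. Its arguments: {"type":"object","properties":{"moves":{"type":"array"},"grip":{"type":"number"}},"required":["moves"]}

```bash
mkdir -p pics; ls; python3 - <<'E'
from cell import env, optics
import cv2,numpy as np
for n in("scene","top"):
    c=optics.read_camera(n); cv2.imwrite(f"pics/{n}0.png",c["pixels"]); np.savez(f"{n}0.npz",**c)
    print(n,c["mtx"].tolist(),c["dist"],np.round(np.linalg.inv(c["view"]),3).tolist())
print(env.state(),env.grip_depth)
E
```

```text
pics
scene [[385.8490288003874, 0.0, 260.8974502809886], [0.0, 385.8490288003874, 188.0624195745253], [0.0, 0.0, 1.0]] [-0.10410758  0.          0.          0.          0.        ] [[-0.645, 0.628, -0.436, 1037.164], [0.765, 0.529, -0.368, 356.653], [-0.0, -0.571, -0.821, 1026.897], [0.0, 0.0, 0.0, 1.0]]
top [[351.6555785844116, 0.0, 250.54308520056236], [0.0, 351.6555785844116, 186.3168161669745], [0.0, 0.0, 1.0]] [0.02497018 0.         0.         0.         0.        ] [[-0.009, -0.99, 0.139, 400.482], [-1.0, 0.01, 0.006, -43.144], [-0.007, -0.139, -0.99, 1076.996], [0.0, 0.0, 0.0, 1.0]]
{'t': 0.1, 'joints': array([ 1.24140426e+00,  4.91508222e-01,  1.55938696e+00, -2.90535461e-05,
        1.09169274e+00, -1.05582237e-01]), 'qvel': array([ 5.39155314e-04, -4.28833836e-04, -4.39051037e-04, -1.06896729e-03,
       -1.45278015e-03,  3.19409041e-05]), 'tau': array([ 1.93095409e-03, -6.13619828e+01, -2.58604485e+01,  6.93818950e-02,
        4.70787473e-02, -6.28185035e-05]), 'eef_pos': array([138.62099576, 609.21544977, 214.11516043]), 'tcp_rot': array([-3.14060021e+00, -7.92618009e-05,  2.91779619e+00]), 'ft_force': array([ 0.50340261,  0.10897916, -0.70873017]), 'moment': array([-0.04011406,  0.08987628, -0.04936551]), 'grip_force': 0.0, 'opening': 1.001108003492752} -18.8
```

View pics/scene0.png

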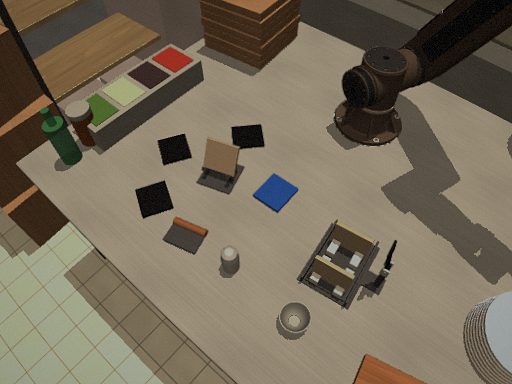

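View pics/top0.png

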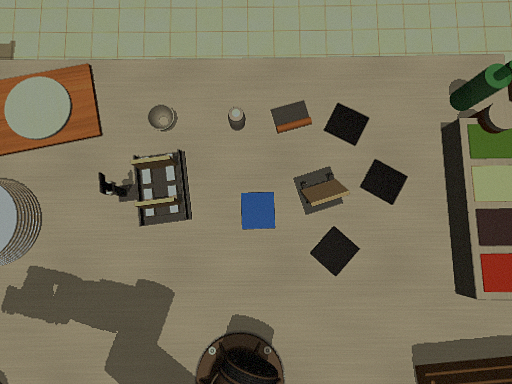

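The two views show the leaning tan stone at about (325,190) in top and (222,155) in scene. The rack with its raised keeper is at (163,188) in top and (340,265) in scene. The shaker, cup and scraper are all beyond the rack and stand on the far side from the robot. The next step is an enlarged crop with a tan mask.

```bash
cat > h.py <<'E'
import numpy as np,cv2
def load(n,k=0):
    c=dict(np.load(f"{n}{k}.npz")); c["und"]=cv2.undistort(c["pixels"],c["mtx"],c["dist"]); return c
def grab(n,k):
    from cell import optics
    np.savez(f"{n}{k}.npz",**optics.read_camera(n)); return load(n,k)
def ray(c,uv):   # undistorted pixel
    T=np.linalg.inv(c["view"]); d=T[:3,:3]@np.linalg.solve(c["mtx"],[uv[0],uv[1],1.]); return T[:3,3],d
def onz(c,uv,z):
    o,d=ray(c,uv); return o+d*(z-o[2])/d[2]
def proj(c,p):
    q=c["view"]@np.append(p,1.); q=c["mtx"]@q[:3]; return q[:2]/q[2]
def tan(im):
    h=cv2.cvtColor(im,cv2.COLOR_BGR2HSV); return cv2.inRange(h,(8,75,60),(28,255,255))
E
python3 - <<'E'
from h import *
R={"top":[(95,140,110,90),(285,155,75,65)],"scene":[(290,205,120,105),(190,130,65,65)]}
tiles=[]
for n in R:
    c=load(n);m=tan(c["und"])
    for x,y,w,hh in R[n]:
        s=min(400/w,300/hh);s0=s
        t=np.zeros((300,400,3),np.uint8);r=cv2.resize(c["und"][y:y+hh,x:x+w],None,fx=s,fy=s,interpolation=cv2.INTER_CUBIC)
        k=r.shape;t[:k[0],:k[1]]=r[:300,:400];
        print(n,x,y,round(s,3))
        cs,_=cv2.findContours(m[y:y+hh,x:x+w],0,2)
        for q in cs:
            if cv2.contourArea(q)>8:
                b=cv2.minAreaRect(q);B=cv2.boxPoints(b);print(cv2.contourArea(q),np.round(B+[x,y],1).tolist())
                cv2.polylines(t,[((q+.5)*s).astype(int)],True,(0,0,255),1)
        tiles.append(t)
cv2.imwrite("pics/c1.png",np.vstack([np.hstack(tiles[:2]),np.hstack(tiles[2:])]))
E
```

```text
top 95 140 3.333
119.5 [[133.5, 200.6], [175.9, 194.6], [177.2, 203.5], [134.8, 209.6]]
118.0 [[129.8, 159.9], [168.1, 151.8], [169.6, 158.7], [131.2, 166.8]]
top 285 155 4.615
701.5 [[300.8, 189.3], [343.8, 175.6], [349.7, 194.1], [306.6, 207.7]]
scene 290 205 2.857
736.5 [[306.6, 271.0], [316.8, 253.6], [356.5, 276.9], [346.3, 294.3]]
759.0 [[327.6, 239.2], [337.4, 220.2], [375.4, 239.8], [365.6, 258.8]]
scene 190 130 4.615
967.0 [[198.5, 166.0], [207.5, 136.2], [242.6, 146.9], [233.5, 176.7]]
```

View pics/c1.png

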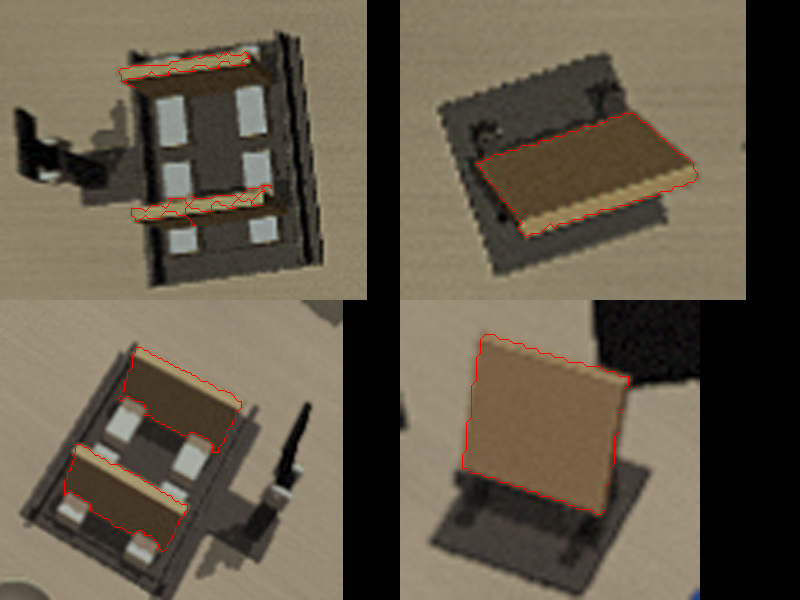

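The crop shows the neighbour stones' bright top bands at about (150,160) and (155,202) in top, and the loose stone's quad in both views. Next I work these out in millimetres.

```bash
cat > m.py <<'E'
from h import *
def big(c,r,s=8):
    x,y,w,hh=r; im=cv2.resize(c["und"][y:y+hh,x:x+w],None,fx=s,fy=s,interpolation=cv2.INTER_CUBIC)
    return im,lambda p:(np.asarray(p,float)+.5)/s-.5+[x,y]
def conts(m,n):
    return sorted(cv2.findContours(m,0,2)[0],key=cv2.contourArea)[::-1][:n]
E
python3 - <<'E'
from m import *
T,S=load("top"),load("scene")
for n,c,r in(("top",T,(285,155,75,65)),("scene",S,(190,130,65,65))):
    im,f=big(c,r);q=conts(tan(im),1)[0]
    P=f(cv2.approxPolyN(q,4).reshape(-1,2))
    print(n,P.round(1).tolist())
    P=P[np.argsort(P[:,1])]   # by row
    hi=P[2:] if n=="top" else P[:2]; lo=P[:2] if n=="top" else P[2:]
    for nm,e,z in(("backtop",hi,119.6),("frontbot",lo,39)):
        W=np.array([onz(c,p,z) for p in e]);W=W[np.argsort(W[:,1])];d=W[1]-W[0]
        print(nm,W.mean(0).round(1),"len",np.linalg.norm(d).round(1),"yaw",np.arctan2(-d[0],d[1]).round(3))
for n,c,rs in(("top",T,[(125,145,60,25),(125,188,60,25)]),("scene",S,[(322,212,60,52),(300,246,62,55)])):
  for r in rs:
    im,f=big(c,r);m=tan(im);v=im[...,2]
    t,_=cv2.threshold(v[m>0].reshape(-1,1),0,255,cv2.THRESH_OTSU)
    b=cv2.morphologyEx(((m>0)&(v>t)).astype(np.uint8)*255,cv2.MORPH_OPEN,np.ones((5,5)))
    q=conts(b,1)[0]
    (ce,(w,h),a)=cv2.minAreaRect(q);B=cv2.boxPoints((ce,(w,h),a))
    W=np.array([onz(c,p,112) for p in f(B)]);e=[W[1]-W[0],W[2]-W[1]];L=max(e,key=np.linalg.norm);L=L*np.sign(L[1])
    pts=np.array([onz(c,p,112)[:2] for p in f(np.argwhere(b>0)[::7,::-1])])
    vx=cv2.fitLine(pts.astype(np.float32),cv2.DIST_HUBER,0,.01,.01).ravel();vx[:2]*=np.sign(vx[1])
    print(n,t,"centre",W.mean(0).round(1),"size",[np.linalg.norm(k).round(1) for k in e],"yaw",np.arctan2(-L[0],L[1]).round(3),"fit",vx[2:].round(1),np.arctan2(-vx[0],vx[1]).round(3))
E
```

```text
top [[351.9, 193.2], [311.7, 206.9], [299.9, 189.3], [334.7, 177.6]]
backtop [ 495.3 -259.   119.6] len 117.1 yaw 0.318
frontbot [ 553.4 -236.    39. ] len 110.2 yaw 0.317
scene [[240.1, 145.6], [234.3, 177.3], [202.3, 166.4], [206.6, 135.8]]
backtop [ 492.6 -257.3  119.6] len 114.7 yaw 0.338
frontbot [ 551.8 -232.4   39. ] len 114.3 yaw 0.307
top 106.0 centre [616.  245.2 112. ] size [np.float64(110.6), np.float64(12.7)] yaw 0.118 fit [616.3 246. ] 0.128
top 108.0 centre [499.3 226.9 112. ] size [np.float64(119.5), np.float64(16.4)] yaw 0.135 fit [498.4 231.8] 0.158
scene 114.0 centre [496.2 231.6 112. ] size [np.float64(13.3), np.float64(110.6)] yaw 0.126 fit [497.4 232.9] 0.169
scene 113.0 centre [615.7 246.4 112. ] size [np.float64(12.7), np.float64(110.0)] yaw 0.121 fit [615.8 247.6] 0.12
```

>>> {"method": "step_arm", "body": {"moves": [{"tz": -40}, {"tz": -40}]}}

```text
validation failed for argument at $.mo...
```

```bash
cat > go.py <<'E'
import sys,numpy as np
from cell import env
def main(*tg):
    s=env.state();p=s["eef_pos"];y=s["tcp_rot"][2]
    print("t",round(s["t"],2),p.round(1),s["tcp_rot"].round(3),"F",s["ft_force"].round(1),"op",round(s["opening"]*95,1),"gf",round(s["grip_force"],1))
    for t in tg:
        d=np.array(t[:3])-p
        print(t,"tx %.1f ty %.1f tz %.1f roll %.3f"%(d[0]*np.cos(y)+d[1]*np.sin(y),d[0]*np.sin(y)-d[1]*np.cos(y),-d[2],y-t[3]))
main(*[list(map(float,a.split(","))) for a in sys.argv[1:]])
E
python3 go.py 430,150,260,1.891 508,-252,210,1.891
```

```text
t 0.1 [138.6 609.2 214.1] [-3.141 -0.     2.918] F [ 0.5  0.1 -0.7] op 95.1 gf 0.0
[430.0, 150.0, 260.0, 1.891] tx -386.0 ty -383.1 tz -45.9 roll 1.027
[508.0, -252.0, 210.0, 1.891] tx -551.3 ty -757.8 tz 4.1 roll 1.027
```

>>> {"method": "step_arm", "body": {"moves": [{"tx": 0, "ty": 0, "tz": -40, "roll": 0}, {"tx": -32, "ty": -32, "tz": -46, "roll": 0.1}, {"tx": -60, "ty": -60, "tz": -46, "roll": 0.2}, {"tx": -88, "ty": -88, "tz": -46, "roll": 0.3}, {"tx": -116, "ty": -116, "tz": -46, "roll": 0.4}, {"tx": -144, "ty": -144, "tz": -46, "roll": 0.5}, {"tx": -172, "ty": -172, "tz": -46, "roll": 0.6}, {"tx": -200, "ty": -200, "tz": -46, "roll": 0.7}, {"tx": -228, "ty": -228, "tz": -46, "roll": 0.8}, {"tx": -256, "ty": -256, "tz": -46, "roll": 0.9}, {"tx": -284, "ty": -284, "tz": -46, "roll": 1.027}, {"tx": -312, "ty": -312, "tz": -46, "roll": 1.027}]}}

```text
t: 1.1
eef_pos: [374.1, 234.2, 260.7]
tcp_rot: [3.141, -0.0, 1.883]
ft_force: [1.0, 0.9, -0.4]
opening: 1.0
grip_force: 0.0
```

```bash
python3 go.py 430,150,260,1.891 508,-252,210,1.891
```

```text
t 1.1 [374.1 234.2 260.7] [ 3.141 -0.     1.883] F [ 1.   0.9 -0.4] op 95.0 gf 0.0
[430.0, 150.0, 260.0, 1.891] tx -97.3 ty 27.3 tz 0.7 roll -0.008
[508.0, -252.0, 210.0, 1.891] tx -503.8 ty -21.9 tz 50.7 roll -0.008
```

>>> {"method": "step_arm", "body": {"moves": [{"tx": -40, "ty": 0, "tz": 0, "roll": 0}, {"tx": -80, "ty": 0, "tz": 0, "roll": 0}, {"tx": -120, "ty": 0, "tz": 0, "roll": 0}, {"tx": -160, "ty": 0, "tz": 0, "roll": 0}, {"tx": -200, "ty": 0, "tz": 0, "roll": 0}, {"tx": -240, "ty": 0, "tz": 0, "roll": 0}, {"tx": -280, "ty": -5, "tz": 0, "roll": 0}, {"tx": -320, "ty": -10, "tz": 0, "roll": 0}, {"tx": -360, "ty": -15, "tz": 0, "roll": 0}, {"tx": -400, "ty": -20, "tz": 0, "roll": 0}, {"tx": -440, "ty": -22, "tz": 20, "roll": 0}, {"tx": -480, "ty": -22, "tz": 40, "roll": 0}]}}

```text
t: 2.1
eef_pos: [502.2, -223.7, 223.4]
tcp_rot: [3.14, 0.001, 1.89]
ft_force: [0.6, 0.8, 0.1]
opening: 0.999
grip_force: 0.0
```

```bash
python3 go.py 508,-252,170,1.891 508,-252,96,1.891 547,-239,96,1.891
```

```text
t 2.1 [ 502.2 -223.7  223.4] [3.14e+00 1.00e-03 1.89e+00] F [0.6 0.8 0.1] op 94.9 gf 0.0
[508.0, -252.0, 170.0, 1.891] tx -28.7 ty -3.3 tz 53.4 roll -0.001
[508.0, -252.0, 96.0, 1.891] tx -28.7 ty -3.3 tz 127.4 roll -0.001
[547.0, -239.0, 96.0, 1.891] tx -28.6 ty 37.8 tz 127.4 roll -0.001
```

>>> {"method": "step_arm", "body": {"moves": [{"tx": -25, "ty": 0, "tz": 15, "roll": 0}, {"tx": -25, "ty": 0, "tz": 35, "roll": 0}, {"tx": -25, "ty": 0, "tz": 50, "roll": 0}, {"tx": -25, "ty": 0, "tz": 50, "roll": 0}, {"tx": -25, "ty": 0, "tz": 50, "roll": 0}]}}

```text
t: 2.52
eef_pos: [509.6, -244.9, 172.9]
tcp_rot: [-3.14, -0.001, 1.891]
ft_force: [0.0, 0.1, 0.8]
opening: 1.001
grip_force: 0.0
```

```bash
python3 go.py 508,-252,170,1.891 508,-252,96,1.891 547,-239,96,1.891
```

```text
t 2.52 [ 509.6 -244.9  172.9] [-3.140e+00 -1.000e-03  1.891e+00] F [0.  0.1 0.8] op 95.1 gf 0.0
[508.0, -252.0, 170.0, 1.891] tx -6.2 ty -3.8 tz 2.9 roll -0.000
[508.0, -252.0, 96.0, 1.891] tx -6.2 ty -3.8 tz 76.9 roll -0.000
[547.0, -239.0, 96.0, 1.891] tx -6.1 ty 37.3 tz 76.9 roll -0.000
```

>>> {"method": "step_arm", "body": {"moves": [{"tx": -6, "ty": -4, "tz": 25, "roll": 0}, {"tx": -6, "ty": -4, "tz": 50, "roll": 0}, {"tx": -6, "ty": -4, "tz": 77, "roll": 0}, {"tx": -6, "ty": -4, "tz": 77, "roll": 0}, {"tx": -6, "ty": -4, "tz": 77, "roll": 0}]}}

```text
t: 2.93
eef_pos: [508.2, -251.8, 97.0]
tcp_rot: [-3.141, -0.001, 1.891]
ft_force: [0.2, 0.9, 0.9]
opening: 0.999
grip_force: 0.0
```

>>> {"method": "step_arm", "body": {"moves": [{"tx": 0, "ty": 0, "tz": 0, "roll": 0}, {"tx": 0, "ty": 0, "tz": 0, "roll": 0}, {"tx": 0, "ty": 0, "tz": 0, "roll": 0}, {"tx": 0, "ty": 0, "tz": 0, "roll": 0}], "grip": 50}}

```text
t: 3.27
eef_pos: [508.4, -252.2, 97.5]
tcp_rot: [3.14, 0.001, 1.891]
ft_force: [-0.6, 0.3, -0.3]
opening: 0.776
grip_force: 0.0
```

```bash
python3 go.py 547,-239,96,1.891; python3 - <<'E'
from h import *
a=grab("scene",1)["und"][110:210,170:290];b=grab("top",1)["und"][140:240,265:385]
cv2.imwrite("pics/c2.png",np.hstack([cv2.resize(i,(400,333),interpolation=2) for i in(a,b)]))
E
```

```text
t 3.27 [ 508.4 -252.2   97.5] [3.140e+00 1.000e-03 1.891e+00] F [-0.6  0.3 -0.3] op 73.8 gf 0.0
[547.0, -239.0, 96.0, 1.891] tx 0.4 ty 40.8 tz 1.5 roll -0.000
```

View pics/c2.png

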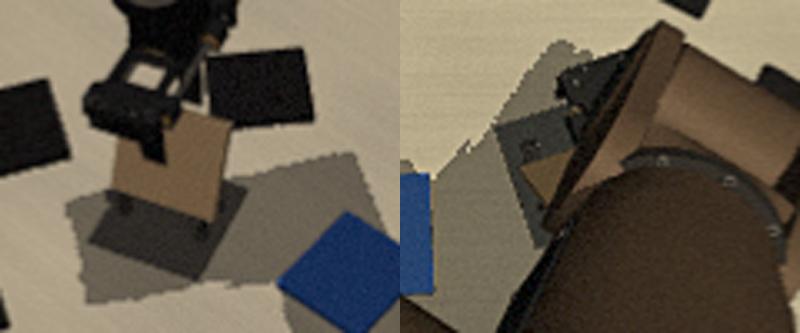

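The scene crop shows the front finger before the stone's middle at about (155,150). Next I push the stone upright slowly.

>>> {"method": "step_arm", "body": {"moves": [{"tx": 0, "ty": 0, "tz": 0, "roll": 0}, {"tx": 0, "ty": 0, "tz": 0, "roll": 0}, {"tx": 0, "ty": 0, "tz": 0, "roll": 0}, {"tx": 0, "ty": 4, "tz": 0, "roll": 0}, {"tx": 0, "ty": 8, "tz": 0, "roll": 0}, {"tx": 0, "ty": 12, "tz": 0, "roll": 0}, {"tx": 0, "ty": 16, "tz": 0, "roll": 0}, {"tx": 0, "ty": 20, "tz": 0, "roll": 0}, {"tx": 0, "ty": 23, "tz": 0, "roll": 0}, {"tx": 0, "ty": 26, "tz": 0, "roll": 0}, {"tx": 0, "ty": 29, "tz": 0, "roll": 0}, {"tx": 0, "ty": 32, "tz": 0, "roll": 0}], "grip": 46}}

```text
t: 4.37
eef_pos: [538.7, -241.8, 96.3]
tcp_rot: [3.142, -0.0, 1.891]
ft_force: [-1.9, 0.0, 0.3]
opening: 0.481
grip_force: 0.5
```

>>> {"method": "step_arm", "body": {"moves": [{"tx": 0, "ty": 2, "tz": 0, "roll": 0}, {"tx": 0, "ty": 5, "tz": 0, "roll": 0}, {"tx": 0, "ty": 8, "tz": 0, "roll": 0}, {"tx": 0, "ty": 9, "tz": 0, "roll": 0}, {"tx": 0, "ty": 9, "tz": 0, "roll": 0}], "grip": 40}}

```text
t: 4.78
eef_pos: [547.2, -239.0, 96.3]
tcp_rot: [3.141, 0.0, 1.891]
ft_force: [-1.0, 0.1, -0.3]
opening: 0.42
grip_force: 0.2
```

>>> {"method": "step_arm", "body": {"moves": [{"tx": 0, "ty": 0, "tz": 0, "roll": 0}, {"tx": 0, "ty": 0, "tz": 0, "roll": 0}, {"tx": 0, "ty": 0, "tz": 0, "roll": 0}, {"tx": 0, "ty": 0, "tz": 0, "roll": 0}, {"tx": 0, "ty": 0, "tz": 0, "roll": 0}, {"tx": 0, "ty": 0, "tz": 0, "roll": 0}, {"tx": 0, "ty": 0, "tz": 0, "roll": 0}], "grip": 5}}

```text
t: 5.37
eef_pos: [546.6, -239.2, 96.4]
tcp_rot: [-3.141, -0.0, 1.891]
ft_force: [-2.8, -1.3, 2.5]
opening: 0.125
grip_force: 29.9
```

```bash
python3 go.py 547,-239,96,1.891; python3 - <<'E'
from h import *
a=grab("scene",2)["und"][110:210,170:290]
cv2.imwrite("pics/c3.png",cv2.resize(a,(600,500),interpolation=2))
E
```

```text
t 5.37 [ 546.6 -239.2   96.4] [-3.141 -0.     1.891] F [-2.8 -1.3  2.5] op 11.8 gf 29.9
[547.0, -239.0, 96.0, 1.891] tx 0.1 ty 0.4 tz 0.4 roll -0.000
```

View pics/c3.png

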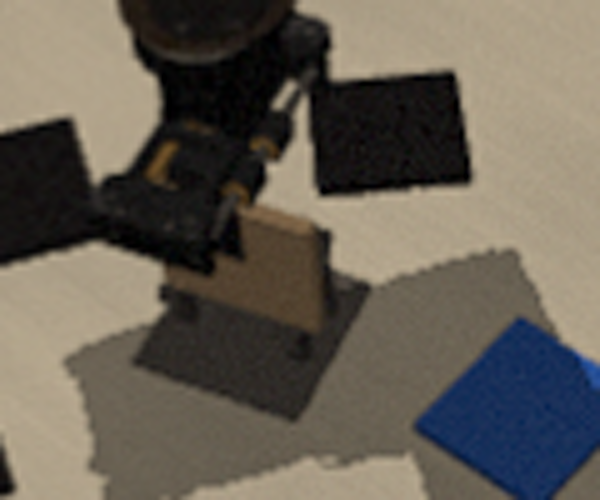

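The stone is upright in the grip: opening 11.8 mm, 30 N. Now I lift it.

>>> {"method": "step_arm", "body": {"moves": [{"tx": 0, "ty": 0, "tz": -8, "roll": 0}, {"tx": 0, "ty": 0, "tz": -20, "roll": 0}, {"tx": 0, "ty": 0, "tz": -35, "roll": 0}, {"tx": 0, "ty": 0, "tz": -50, "roll": 0}, {"tx": 0, "ty": 0, "tz": -70, "roll": 0}, {"tx": 0, "ty": 0, "tz": -90, "roll": 0}, {"tx": 0, "ty": 0, "tz": -110, "roll": 0}, {"tx": 0, "ty": 0, "tz": -120, "roll": 0}, {"tx": 0, "ty": 0, "tz": -120, "roll": 0}]}}

```text
t: 6.17
eef_pos: [547.7, -239.3, 218.6]
tcp_rot: [3.139, 0.003, 1.891]
ft_force: [-0.2, 0.5, -3.0]
opening: 0.122
grip_force: 30.0
```

```bash
python3 go.py 557,239,216,1.693; python3 - <<'E'
from h import *
a=grab("scene",3)["und"][70:200,160:316]
cv2.imwrite("pics/c4.png",cv2.resize(a,(720,600),interpolation=2))
E
```

```text
t 6.17 [ 547.7 -239.3  218.6] [3.139e+00 3.000e-03 1.891e+00] F [-0.2  0.5 -3. ] op 11.6 gf 30.0
[557.0, 239.0, 216.0, 1.693] tx 451.1 ty 159.4 tz 2.6 roll 0.198
```

View pics/c4.png

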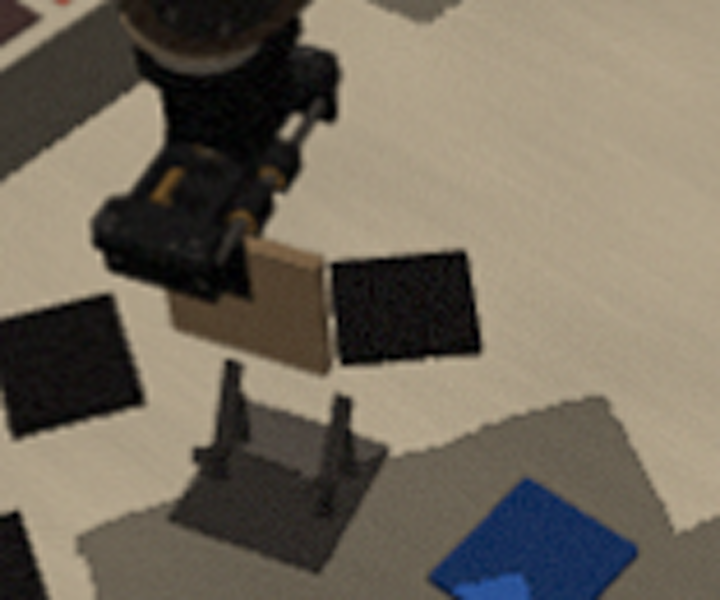

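The stone hangs level and clear of the stand; its lower corners are at crop (172,328) and (330,373). I check its lateral offset in the grip.

```bash
python3 - <<'E'
from h import *
c=load("scene",3)
W=[onz(c,np.array(p)/4.615-.4+[160,70],156.5) for p in((172,328),(330,373))]
print(np.round(W,1),np.linalg.norm(W[0]-W[1]))
m=(W[0]+W[1])/2;d=m-[547,-239,156.5];s=.32
d2=W[1]-W[0];print("yaw",np.arctan2(-d2[0],d2[1]))
print("along x",d[:2]@[np.cos(s),np.sin(s)],"along y",d[:2]@[-np.sin(s),np.cos(s)])
E
```

```text
[[ 565.7 -292.6  156.5]
 [ 527.6 -188.   156.5]] 111.35095433351172
yaw 0.34932594964303065
along x -0.6925253696900058 along y -1.1166617268130243
```

>>> {"method": "step_arm", "body": {"moves": [{"tx": 20, "ty": 7, "tz": 0, "roll": 0}, {"tx": 55, "ty": 19, "tz": 0, "roll": 0.02}, {"tx": 92, "ty": 32, "tz": 0, "roll": 0.04}, {"tx": 129, "ty": 45, "tz": 0, "roll": 0.06}, {"tx": 166, "ty": 58, "tz": 0, "roll": 0.08}, {"tx": 203, "ty": 71, "tz": 0, "roll": 0.1}, {"tx": 240, "ty": 84, "tz": 0, "roll": 0.12}, {"tx": 277, "ty": 97, "tz": 0, "roll": 0.14}, {"tx": 314, "ty": 110, "tz": 0, "roll": 0.16}, {"tx": 351, "ty": 123, "tz": 0, "roll": 0.18}, {"tx": 388, "ty": 137, "tz": 0, "roll": 0.198}, {"tx": 410, "ty": 145, "tz": 0, "roll": 0.198}]}}

```text
t: 7.22
eef_pos: [554.7, 199.1, 214.7]
tcp_rot: [-3.14, -0.001, 1.693]
ft_force: [0.5, -0.3, -4.3]
opening: 0.129
grip_force: 30.0
```

```bash
python3 go.py 557,239,216,1.693
```

```text
t 7.22 [554.7 199.1 214.7] [-3.140e+00 -1.000e-03  1.693e+00] F [ 0.5 -0.3 -4.3] op 12.2 gf 30.0
[557.0, 239.0, 216.0, 1.693] tx 39.3 ty 7.1 tz -1.3 roll 0.000
```

>>> {"method": "step_arm", "body": {"moves": [{"tx": 15, "ty": 3, "tz": 0, "roll": 0}, {"tx": 28, "ty": 5, "tz": 0, "roll": 0}, {"tx": 37, "ty": 7, "tz": 0, "roll": 0}, {"tx": 39, "ty": 7, "tz": 0, "roll": 0}, {"tx": 39, "ty": 7, "tz": 0, "roll": 0}, {"tx": 39, "ty": 7, "tz": 0, "roll": 0}]}}

```text
t: 7.72
eef_pos: [557.9, 234.2, 216.3]
tcp_rot: [-3.141, 0.0, 1.692]
ft_force: [-0.4, -0.4, -3.9]
opening: 0.124
grip_force: 30.0
```

```bash
python3 go.py 557,239,110,1.693
```

```text
t 7.72 [557.9 234.2 216.3] [-3.141  0.     1.692] F [-0.4 -0.4 -3.9] op 11.8 gf 30.0
[557.0, 239.0, 110.0, 1.693] tx 4.8 ty -0.3 tz 106.3 roll -0.001
```

>>> {"method": "step_arm", "body": {"moves": [{"tx": 5, "ty": 0, "tz": 10, "roll": 0}, {"tx": 5, "ty": 0, "tz": 25, "roll": 0}, {"tx": 5, "ty": 0, "tz": 40, "roll": 0}, {"tx": 5, "ty": 0, "tz": 55, "roll": 0}, {"tx": 5, "ty": 0, "tz": 70, "roll": 0}, {"tx": 5, "ty": 0, "tz": 85, "roll": 0}, {"tx": 5, "ty": 0, "tz": 97, "roll": 0}, {"tx": 5, "ty": 0, "tz": 105, "roll": 0}, {"tx": 5, "ty": 0, "tz": 105, "roll": 0}, {"tx": 5, "ty": 0, "tz": 105, "roll": 0}]}}

```text
t: 8.55
eef_pos: [557.2, 239.9, 111.2]
tcp_rot: [-3.141, -0.0, 1.692]
ft_force: [0.5, 0.3, -2.9]
opening: 0.125
grip_force: 30.0
```

```bash
python3 go.py 557,239,110,1.693; python3 - <<'E'
from h import *
a=grab("scene",4)["und"][195:310,290:405]
b=grab("top",4)["und"][130:245,90:205]
cv2.imwrite("pics/c5.png",np.hstack([cv2.resize(i,(400,400),interpolation=2) for i in(a,b)]))
E
```

```text
t 8.55 [557.2 239.9 111.2] [-3.141 -0.     1.692] F [ 0.5  0.3 -2.9] op 11.9 gf 30.0
[557.0, 239.0, 110.0, 1.693] tx -0.9 ty -0.3 tz 1.2 roll -0.001
```

View pics/c5.png

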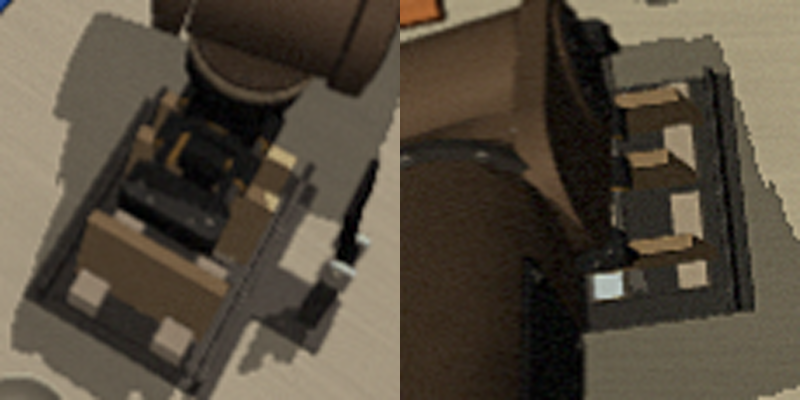

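The top crop shows the right ends of the three stones' top bands, with bands near rows 98, 160 and 245 at crop column 655. I compare the held stone with its neighbours in the same view.

```bash
python3 - <<'E'
from m import *
c=load("top",4)
im,f=big(c,(145,145,40,70))
h=cv2.cvtColor(im,cv2.COLOR_BGR2HSV)
for col in (154,157,160,163,166,168):
    j=int((col-145+.5)*8); v=h[:,j,2].astype(int); s=h[:,j,1].astype(int)
    g=cv2.inRange(h[:,j:j+1],(8,75,105),(28,255,255)).ravel()>0
    e=np.flatnonzero(np.diff(np.r_[0,g,0].astype(int))).reshape(-1,2)
    out=[]
    for a,b in e:
        if b-a<10: continue
        r=[f((j,a-.5)),f((j,b-.5))]
        z=150 if 172<np.mean([r[0][1],r[1][1]])<182 else 112
        w=[onz(c,p,z)[:2] for p in r]
        rx=[(q-[556.8,238.8])@[np.cos(.122),np.sin(.122)] for q in w]
        out.append((round(r[0][1],1),round(r[1][1],1),z,np.round(rx,1).tolist()))
    print(col,out)
E
```

```text
154 [(np.float64(156.5), np.float64(160.2), 112, [65.6, 54.9])]
157 [(np.float64(156.5), np.float64(160.2), 112, [64.5, 53.7]), (np.float64(173.5), np.float64(177.4), 150, [8.0, -2.4]), (np.float64(198.8), np.float64(200.9), 112, [-54.4, -60.3])]
160 [(np.float64(155.9), np.float64(159.2), 112, [65.1, 55.5]), (np.float64(173.6), np.float64(177.2), 150, [6.6, -3.2]), (np.float64(198.5), np.float64(202.2), 112, [-54.8, -65.2])]
163 [(np.float64(155.5), np.float64(159.2), 112, [65.1, 54.4]), (np.float64(172.8), np.float64(176.6), 150, [8.0, -2.5]), (np.float64(198.4), np.float64(202.0), 112, [-55.6, -65.6])]
166 [(np.float64(154.4), np.float64(158.5), 112, [67.2, 55.4]), (np.float64(171.9), np.float64(176.4), 150, [9.3, -2.9]), (np.float64(197.4), np.float64(201.4), 112, [-53.9, -64.9])]
168 [(np.float64(154.2), np.float64(158.4), 112, [66.8, 55.0]), (np.float64(197.5), np.float64(201.2), 112, [-54.9, -65.3])]
```

>>> {"method": "step_arm", "body": {"moves": [{"tx": -1, "ty": -2, "tz": 2, "roll": 0}, {"tx": -1, "ty": -2, "tz": 5, "roll": 0}, {"tx": -1, "ty": -2, "tz": 8, "roll": 0}, {"tx": -1, "ty": -2, "tz": 11, "roll": 0}, {"tx": -1, "ty": -2, "tz": 13, "roll": 0}, {"tx": -1, "ty": -2, "tz": 13, "roll": 0}, {"tx": -1, "ty": -2, "tz": 13, "roll": 0}]}}

```text
t: 9.23
eef_pos: [555.3, 239.0, 98.2]
tcp_rot: [-3.141, -0.0, 1.693]
ft_force: [-0.3, 0.6, -4.1]
opening: 0.127
grip_force: 30.0
```

>>> {"method": "step_arm", "body": {"moves": [{"tx": 0, "ty": 0, "tz": 1, "roll": 0}, {"tx": 0, "ty": 0, "tz": 2, "roll": 0}, {"tx": 0, "ty": 0, "tz": 3, "roll": 0}, {"tx": 0, "ty": 0, "tz": 3, "roll": 0}]}}

```text
t: 9.57
eef_pos: [555.3, 239.0, 95.2]
tcp_rot: [-3.141, -0.0, 1.693]
ft_force: [0.0, 0.2, -3.9]
opening: 0.125
grip_force: 30.0
```

```bash
python3 go.py 557,239,72.4,1.693; python3 -c "
from cell import env;print(env.state()['moment'])"
```

```text
t 9.57 [555.3 239.   95.2] [-3.141 -0.     1.693] F [ 0.   0.2 -3.9] op 11.9 gf 30.0
[557.0, 239.0, 72.4, 1.693] tx -0.2 ty 1.7 tz 22.8 roll -0.000
[-0.05073021  0.0886243  -0.05826812]
```

Stone bottom is at about 35 mm, with no contact yet. I continue gently.

>>> {"method": "step_arm", "body": {"moves": [{"tx": 0, "ty": 0, "tz": 0.7, "roll": 0}, {"tx": 0, "ty": 0, "tz": 1.4, "roll": 0}, {"tx": 0, "ty": 0, "tz": 2, "roll": 0}, {"tx": 0, "ty": 0, "tz": 2, "roll": 0}]}}

```text
t: 9.9
eef_pos: [555.3, 238.9, 93.3]
tcp_rot: [-3.141, -0.0, 1.693]
ft_force: [0.1, -0.8, -4.2]
opening: 0.12
grip_force: 30.0
```

>>> {"method": "step_arm", "body": {"moves": [{"tx": 0, "ty": 0, "tz": 0.7, "roll": 0}, {"tx": 0, "ty": 0, "tz": 1.4, "roll": 0}, {"tx": 0, "ty": 0, "tz": 2, "roll": 0}, {"tx": 0, "ty": 0, "tz": 2, "roll": 0}]}}

```text
t: 10.23
eef_pos: [555.3, 238.9, 91.2]
tcp_rot: [-3.141, -0.0, 1.693]
ft_force: [1.0, -0.6, -3.7]
opening: 0.128
grip_force: 30.0
```

>>> {"method": "step_arm", "body": {"moves": [{"tx": 0, "ty": 0, "tz": 1, "roll": 0}, {"tx": 0, "ty": 0, "tz": 2, "roll": 0}, {"tx": 0, "ty": 0, "tz": 3, "roll": 0}, {"tx": 0, "ty": 0, "tz": 4, "roll": 0}, {"tx": 0, "ty": 0, "tz": 4, "roll": 0}]}}

```text
t: 10.65
eef_pos: [555.2, 238.9, 87.1]
tcp_rot: [-3.141, -0.0, 1.693]
ft_force: [0.0, -0.0, -3.9]
opening: 0.129
grip_force: 30.0
```

>>> {"method": "step_arm", "body": {"moves": [{"tx": 0, "ty": 0, "tz": 1, "roll": 0}, {"tx": 0, "ty": 0, "tz": 2, "roll": 0}, {"tx": 0, "ty": 0, "tz": 3, "roll": 0}, {"tx": 0, "ty": 0, "tz": 4, "roll": 0}, {"tx": 0, "ty": 0, "tz": 4, "roll": 0}]}}

```text
t: 11.07
eef_pos: [555.3, 238.9, 83.2]
tcp_rot: [-3.141, -0.0, 1.693]
ft_force: [-0.2, -1.2, -3.6]
opening: 0.127
grip_force: 30.0
```

>>> {"method": "step_arm", "body": {"moves": [{"tx": 0, "ty": 0, "tz": 1, "roll": 0}, {"tx": 0, "ty": 0, "tz": 2, "roll": 0}, {"tx": 0, "ty": 0, "tz": 3, "roll": 0}, {"tx": 0, "ty": 0, "tz": 4, "roll": 0}, {"tx": 0, "ty": 0, "tz": 4, "roll": 0}]}}

```text
t: 11.48
eef_pos: [555.2, 238.9, 79.2]
tcp_rot: [-3.141, -0.0, 1.693]
ft_force: [0.8, 0.2, -2.6]
opening: 0.121
grip_force: 30.0
```

>>> {"method": "step_arm", "body": {"moves": [{"tx": 0, "ty": 0, "tz": 1, "roll": 0}, {"tx": 0, "ty": 0, "tz": 2, "roll": 0}, {"tx": 0, "ty": 0, "tz": 3, "roll": 0}, {"tx": 0, "ty": 0, "tz": 4, "roll": 0}, {"tx": 0, "ty": 0, "tz": 4, "roll": 0}]}}

```text
t: 11.9
eef_pos: [555.3, 238.9, 75.2]
tcp_rot: [-3.141, -0.0, 1.693]
ft_force: [0.4, 0.1, -2.9]
opening: 0.125
grip_force: 30.0
```

>>> {"method": "step_arm", "body": {"moves": [{"tx": 0, "ty": 0, "tz": 0.5, "roll": 0}, {"tx": 0, "ty": 0, "tz": 1, "roll": 0}, {"tx": 0, "ty": 0, "tz": 1.5, "roll": 0}, {"tx": 0, "ty": 0, "tz": 1.5, "roll": 0}]}}

```text
t: 12.23
eef_pos: [555.3, 238.9, 73.8]
tcp_rot: [-3.141, -0.0, 1.693]
ft_force: [0.3, -0.4, -4.2]
opening: 0.126
grip_force: 30.0
```

>>> {"method": "step_arm", "body": {"moves": [{"tx": 0, "ty": 0, "tz": 0.5, "roll": 0}, {"tx": 0, "ty": 0, "tz": 1, "roll": 0}, {"tx": 0, "ty": 0, "tz": 1, "roll": 0}]}}

```text
t: 12.48
eef_pos: [555.3, 238.9, 72.8]
tcp_rot: [-3.141, -0.0, 1.693]
ft_force: [-0.5, 0.2, -3.0]
opening: 0.127
grip_force: 30.0
```

>>> {"method": "step_arm", "body": {"moves": [{"tx": 0, "ty": 0, "tz": 0.5, "roll": 0}, {"tx": 0, "ty": 0, "tz": 1, "roll": 0}, {"tx": 0, "ty": 0, "tz": 1, "roll": 0}]}}

```text
t: 12.73
eef_pos: [555.3, 238.9, 71.8]
tcp_rot: [-3.141, -0.0, 1.693]
ft_force: [0.2, -0.5, -4.4]
opening: 0.128
grip_force: 30.0
```

>>> {"method": "step_arm", "body": {"moves": [{"tx": 0, "ty": 0, "tz": 0.4, "roll": 0}, {"tx": 0, "ty": 0, "tz": 0.8, "roll": 0}, {"tx": 0, "ty": 0, "tz": 0.8, "roll": 0}]}}

```text
t: 12.98
eef_pos: [555.3, 239.0, 71.0]
tcp_rot: [-3.142, -0.0, 1.693]
ft_force: [0.1, -0.8, -2.9]
opening: 0.127
grip_force: 30.0
```

>>> {"method": "step_arm", "body": {"moves": [{"tx": 0, "ty": 0, "tz": 0.4, "roll": 0}, {"tx": 0, "ty": 0, "tz": 0.8, "roll": 0}, {"tx": 0, "ty": 0, "tz": 0.8, "roll": 0}]}}

```text
t: 13.23
eef_pos: [555.3, 239.0, 70.2]
tcp_rot: [-3.142, -0.0, 1.693]
ft_force: [-0.3, -0.1, -3.1]
opening: 0.129
grip_force: 30.0
```

>>> {"method": "step_arm", "body": {"moves": [{"tx": 0, "ty": 0, "tz": 0.4, "roll": 0}, {"tx": 0, "ty": 0, "tz": 0.8, "roll": 0}, {"tx": 0, "ty": 0, "tz": 0.8, "roll": 0}]}}

```text
t: 13.48
eef_pos: [555.4, 239.0, 69.7]
tcp_rot: [3.141, -0.0, 1.693]
ft_force: [-0.6, 0.5, 0.4]
opening: 0.124
grip_force: 30.0
```

>>> {"method": "step_arm", "body": {"moves": [{"tx": 0, "ty": 0, "tz": 0.4, "roll": 0}, {"tx": 0, "ty": 0, "tz": 0.8, "roll": 0}, {"tx": 0, "ty": 0, "tz": 0.8, "roll": 0}]}}

```text
t: 13.73
eef_pos: [555.4, 238.9, 69.7]
tcp_rot: [3.141, -0.0, 1.693]
ft_force: [-3.8, -1.8, 9.0]
opening: 0.126
grip_force: 30.0
```

```bash
python3 go.py; python3 - <<'E'
from h import *
a=grab("scene",5)["und"][195:310,290:405]
b=grab("top",5)["und"][130:245,90:205]
cv2.imwrite("pics/c6.png",np.hstack([cv2.resize(i,(400,400),interpolation=2) for i in(a,b)]))
E
```

```text
t 13.73 [555.4 238.9  69.7] [ 3.141 -0.     1.693] F [-3.8 -1.8  9. ] op 12.0 gf 30.0
```

View pics/c6.png

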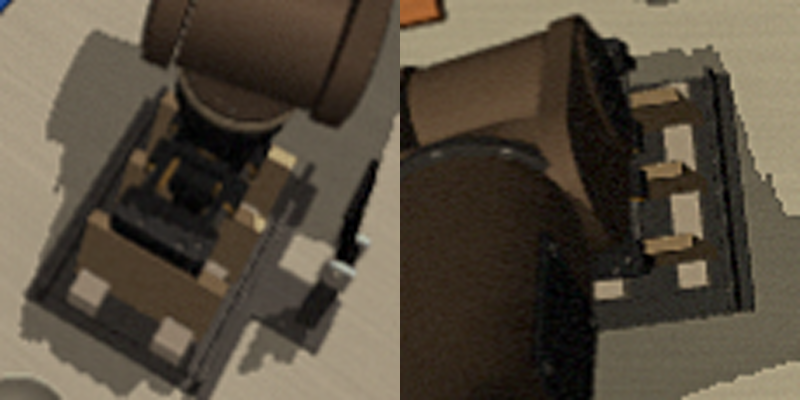

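The middle stone's top sits in line with its neighbours (crop (660,172)), and force rises at 69.7 mm, so it is home. I ease off and open.

>>> {"method": "step_arm", "body": {"moves": [{"tx": 0, "ty": 0, "tz": -0.7, "roll": 0}, {"tx": 0, "ty": 0, "tz": -0.7, "roll": 0}]}}

```text
t: 14.0
eef_pos: [555.5, 239.0, 69.7]
tcp_rot: [3.141, -0.0, 1.693]
ft_force: [-2.0, 0.2, 3.4]
opening: 0.121
grip_force: 30.0
```

>>> {"method": "step_arm", "body": {"moves": [{"tx": 0, "ty": 0, "tz": 0, "roll": 0}, {"tx": 0, "ty": 0, "tz": 0, "roll": 0}, {"tx": 0, "ty": 0, "tz": 0, "roll": 0}, {"tx": 0, "ty": 0, "tz": 0, "roll": 0}, {"tx": 0, "ty": 0, "tz": 0, "roll": 0}, {"tx": 0, "ty": 0, "tz": 0, "roll": 0}], "grip": 40}}

```text
t: 14.5
eef_pos: [555.3, 239.0, 69.3]
tcp_rot: [3.142, -0.0, 1.693]
ft_force: [0.5, -0.0, 0.1]
opening: 0.414
grip_force: 0.0
```

>>> {"method": "step_arm", "body": {"moves": [{"tx": 0, "ty": 0, "tz": -15, "roll": 0}, {"tx": 0, "ty": 0, "tz": -40, "roll": 0}, {"tx": 0, "ty": 0, "tz": -75, "roll": 0}, {"tx": 0, "ty": 0, "tz": -110, "roll": 0}, {"tx": 0, "ty": 0, "tz": -145, "roll": 0}, {"tx": 0, "ty": 0, "tz": -180, "roll": 0}, {"tx": 0, "ty": 0, "tz": -180, "roll": 0}]}}

```text
t: 15.08
eef_pos: [557.2, 239.6, 256.3]
tcp_rot: [3.132, -0.002, 1.693]
ft_force: [-0.1, 0.2, -0.3]
opening: 0.421
grip_force: 0.0
```

```bash
python3 go.py; python3 - <<'E'
from h import *
a=grab("scene",6)["und"][195:310,290:405]
b=grab("top",6)["und"][130:245,90:205]
cv2.imwrite("pics/c7.png",np.hstack([cv2.resize(i,(400,400),interpolation=2) for i in(a,b)]))
E
```

```text
t 15.08 [557.2 239.6 256.3] [ 3.132e+00 -2.000e-03  1.693e+00] F [-0.1  0.2 -0.3] op 40.0 gf 0.0
```

View pics/c7.png

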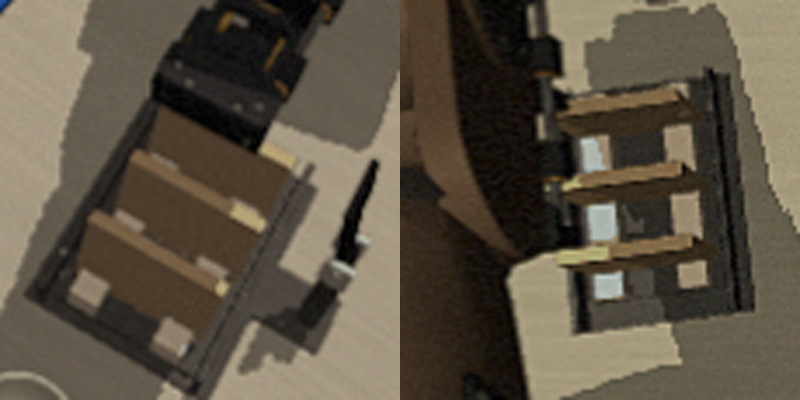

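The stone stands free, parallel to its neighbours: tops at crop (630,180), (630,107) and (630,250). The keeper tip is at scene crop (375,162). Next I locate the keeper by triangulation.

```bash
python3 - <<'E'
from h import *
S,T=load("scene",6),load("top",0)
O=np.array([555.3,239]);ex=np.array([np.cos(.122),np.sin(.122)]);ey=np.array([-ex[1],ex[0]])
r=lambda w:(np.round((w[:2]-O)@ex,1),np.round((w[:2]-O)@ey,1),np.round(w[2],1))
ps=np.array([375,162])/3.478-.4+[290,195]
pt=np.array([20,115])/3.333-.4+[95,140]
for c,p in((S,ps),(T,pt)):
    print([r(onz(c,p,z)) for z in(205,213,220)])
(o1,d1),(o2,d2)=ray(S,ps),ray(T,pt)
a=np.linalg.lstsq(np.c_[d1,-d2],o2-o1,rcond=None)[0]
print("tri",r(o1+a[0]*d1),r(o2+a[1]*d2))
for z in(119,128): print("head",r(onz(S,np.array([342,270])/3.478-.4+[290,195],z)),r(onz(T,np.array([50,165])/3.333-.4+[95,140],z)))
E
python3 -c "
import numpy as np
O=np.array([555.3,239]);y=np.array([-.1217,.9926])
print(O+y*135,O+y*116)"
python3 go.py 538.9,373,256,1.693 538.9,373,188,1.693
```

```text
[(np.float64(-34.4), np.float64(99.9), np.float64(205.0)), (np.float64(-29.3), np.float64(99.5), np.float64(213.0)), (np.float64(-24.8), np.float64(99.2), np.float64(220.0))]
[(np.float64(15.0), np.float64(100.3), np.float64(205.0)), (np.float64(13.2), np.float64(97.0), np.float64(213.0)), (np.float64(11.5), np.float64(94.1), np.float64(220.0))]
tri (np.float64(-2.1), np.float64(97.4), np.float64(255.4)) (np.float64(4.5), np.float64(81.5), np.float64(250.4))
head (np.float64(4.7), np.float64(117.0), np.float64(119.0)) (np.float64(-10.1), np.float64(114.3), np.float64(119.0))
head (np.float64(9.6), np.float64(116.4), np.float64(128.0)) (np.float64(-11.8), np.float64(110.7), np.float64(128.0))
[538.8705 373.001 ] [541.1828 354.1416]
t 15.18 [555.5 239.1 250.6] [ 3.139e+00 -1.000e-03  1.693e+00] F [-0.2  0.1 -0.5] op 39.7 gf 0.0
[538.9, 373.0, 256.0, 1.693] tx 135.0 ty -0.2 tz -5.4 roll -0.000
[538.9, 373.0, 188.0, 1.693] tx 135.0 ty -0.2 tz 62.6 roll -0.000
```

>>> {"method": "step_arm", "body": {"moves": [{"tx": 20, "ty": -4, "tz": -5, "roll": 0}, {"tx": 50, "ty": -4, "tz": -5, "roll": 0}, {"tx": 80, "ty": -4, "tz": -5, "roll": 0}, {"tx": 110, "ty": -4, "tz": -5, "roll": 0}, {"tx": 133, "ty": -4, "tz": -5, "roll": 0}, {"tx": 140, "ty": -4, "tz": -5, "roll": 0}, {"tx": 140, "ty": -4, "tz": -5, "roll": 0}, {"tx": 140, "ty": -4, "tz": 10, "roll": 0}, {"tx": 140, "ty": -4, "tz": 30, "roll": 0}, {"tx": 140, "ty": -4, "tz": 50, "roll": 0}, {"tx": 140, "ty": -4, "tz": 62, "roll": 0}, {"tx": 140, "ty": -4, "tz": 62, "roll": 0}], "grip": 0}}

```text
t: 16.18
eef_pos: [533.6, 375.7, 184.3]
tcp_rot: [-3.137, 0.002, 1.692]
ft_force: [-0.5, -0.3, -0.7]
opening: 0.004
grip_force: 0.0
```

```bash
python3 go.py; python3 - <<'E'
import numpy as np
from cell import env
O=np.array([555.3,239]);ex=np.array([np.cos(.122),np.sin(.122)]);ey=np.array([-ex[1],ex[0]])
p=env.state()["eef_pos"];x,y,z=(p[:2]-O)@ex,(p[:2]-O)@ey,p[2];print(x,y,z)
r=70
for th in np.arange(1.4,-.01,-.1):
    Y=115-r*np.cos(th)+3*np.sin(th)+10; Z=119+r*np.sin(th)+3*np.cos(th)
    print(round(th,1),"tx %.1f tz %.1f"%(Y-y,z-Z))
E
```

```text
t 16.18 [533.6 375.7 184.3] [-3.137e+00  2.000e-03  1.692e+00] F [-0.5 -0.3 -0.7] op 0.3 gf 0.0
-4.880724222813342 138.36956982261066 184.31497055834078
1.4 tx -22.3 tz -4.2
1.3 tx -29.2 tz -2.9
1.2 tx -35.9 tz -1.0
1.1 tx -42.4 tz 1.6
1.0 tx -48.7 tz 4.8
0.9 tx -54.5 tz 8.6
0.8 tx -60.0 tz 13.0
0.7 tx -65.0 tz 17.9
0.6 tx -69.4 tz 23.3
0.5 tx -73.4 tz 29.1
0.4 tx -76.7 tz 35.3
0.3 tx -79.4 tz 41.8
0.2 tx -81.4 tz 48.5
0.1 tx -82.7 tz 55.3
-0.0 tx -83.4 tz 62.3
```

>>> {"method": "step_arm", "body": {"moves": [{"tx": 0, "ty": 0, "tz": 0, "roll": 0}, {"tx": -8, "ty": 0, "tz": 0, "roll": 0}, {"tx": -16, "ty": 0, "tz": 0, "roll": 0}, {"tx": -22, "ty": 0, "tz": 0, "roll": 0}, {"tx": -27, "ty": 0, "tz": 0, "roll": 0}, {"tx": -32, "ty": 0, "tz": 1, "roll": 0}, {"tx": -37, "ty": 0, "tz": 3, "roll": 0}, {"tx": -42, "ty": 0, "tz": 5, "roll": 0}, {"tx": -46, "ty": 0, "tz": 7, "roll": 0}, {"tx": -50, "ty": 0, "tz": 8.5, "roll": 0}, {"tx": -50, "ty": 0, "tz": 8.5, "roll": 0}, {"tx": -50, "ty": 0, "tz": 8.5, "roll": 0}]}}

```text
t: 17.18
eef_pos: [540.3, 327.5, 178.6]
tcp_rot: [-3.141, 0.0, 1.693]
ft_force: [-0.7, 0.6, 0.2]
opening: 0.006
grip_force: 0.0
```

```bash
python3 go.py; python3 - <<'E'
import numpy as np
from cell import env
O=np.array([555.3,239]);ex=np.array([np.cos(.122),np.sin(.122)]);ey=np.array([-ex[1],ex[0]])
p=env.state()["eef_pos"];x,y,z=(p[:2]-O)@ex,(p[:2]-O)@ey,p[2];print(x,y,z)
r=70
for th in np.arange(1.1,-.01,-.1):
    Y=115-r*np.cos(th)+3*np.sin(th)+10; Z=119+r*np.sin(th)+3*np.cos(th)
    print(round(th,1),"tx %.1f tz %.1f"%(Y-y,z-Z))
E
python3 - <<'E'
from h import *
a=grab("scene",7)["und"][195:310,290:405]
cv2.imwrite("pics/c8.png",cv2.resize(a,(500,500),interpolation=2))
E
```

```text
t 17.18 [540.3 327.5 178.6] [-3.141  0.     1.693] F [-0.7  0.6  0.2] op 0.6 gf 0.0
-4.081074110322891 89.67063978305396 178.6207352648637
1.1 tx 6.3 tz -4.1
1.0 tx 0.0 tz -0.9
0.9 tx -5.8 tz 2.9
0.8 tx -11.3 tz 7.3
0.7 tx -16.3 tz 12.2
0.6 tx -20.8 tz 17.6
0.5 tx -24.7 tz 23.4
0.4 tx -28.0 tz 29.6
0.3 tx -30.7 tz 36.1
0.2 tx -32.7 tz 42.8
0.1 tx -34.0 tz 49.6
-0.0 tx -34.7 tz 56.6
```

View pics/c8.png

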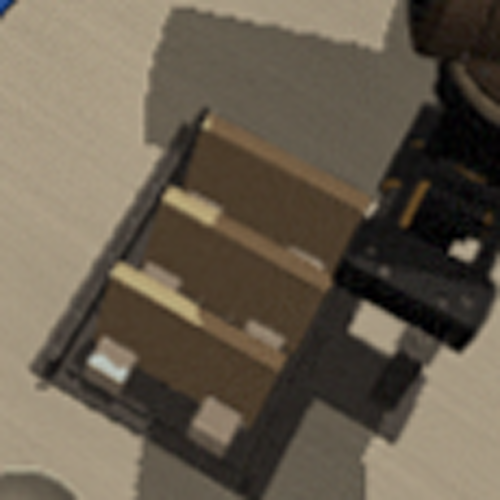

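The gripper at (430,270) hides the keeper, which no longer stands upright beside it, so it is following. I continue the arc.

>>> {"method": "step_arm", "body": {"moves": [{"tx": -6, "ty": 0, "tz": 3, "roll": 0}, {"tx": -11, "ty": 0, "tz": 7, "roll": 0}, {"tx": -16, "ty": 0, "tz": 12, "roll": 0}, {"tx": -21, "ty": 0, "tz": 18, "roll": 0}, {"tx": -25, "ty": 0, "tz": 23, "roll": 0}, {"tx": -28, "ty": 0, "tz": 29, "roll": 0}, {"tx": -31, "ty": 0, "tz": 36, "roll": 0}, {"tx": -33, "ty": 0, "tz": 42, "roll": 0}, {"tx": -34, "ty": 0, "tz": 47, "roll": 0}, {"tx": -35, "ty": 0, "tz": 51, "roll": 0}, {"tx": -35, "ty": 0, "tz": 51, "roll": 0}, {"tx": -35, "ty": 0, "tz": 51, "roll": 0}]}}

```text
t: 18.23
eef_pos: [544.6, 293.0, 127.7]
tcp_rot: [-3.141, 0.0, 1.693]
ft_force: [-0.6, -0.4, 0.5]
opening: 0.0
grip_force: 0.0
```

>>> {"method": "step_arm", "body": {"moves": [{"tx": 0, "ty": 0, "tz": 2, "roll": 0}, {"tx": 0, "ty": 0, "tz": 3.5, "roll": 0}, {"tx": 0, "ty": 0, "tz": 3.5, "roll": 0}]}}

```text
t: 18.48
eef_pos: [544.7, 293.1, 124.3]
tcp_rot: [3.141, -0.0, 1.693]
ft_force: [0.8, -0.5, 0.8]
opening: 0.005
grip_force: 0.0
```

>>> {"method": "step_arm", "body": {"moves": [{"tx": 0, "ty": 0, "tz": 1, "roll": 0}, {"tx": 0, "ty": 0, "tz": 2, "roll": 0}, {"tx": 0, "ty": 0, "tz": 2, "roll": 0}]}}

```text
t: 18.73
eef_pos: [544.7, 293.1, 122.3]
tcp_rot: [3.141, -0.0, 1.693]
ft_force: [-0.8, 0.7, -0.1]
opening: -0.002
grip_force: 0.0
```

>>> {"method": "step_arm", "body": {"moves": [{"tx": 0, "ty": 0, "tz": 0.6, "roll": 0}, {"tx": 0, "ty": 0, "tz": 1, "roll": 0}, {"tx": 0, "ty": 0, "tz": 1, "roll": 0}]}}

```text
t: 18.98
eef_pos: [544.7, 293.1, 122.2]
tcp_rot: [3.141, -0.0, 1.693]
ft_force: [-2.3, -1.4, 7.6]
opening: 0.003
grip_force: 3.9
```

>>> {"method": "step_arm", "body": {"moves": [{"tx": 0, "ty": 0, "tz": 0.6, "roll": 0}, {"tx": 0, "ty": 0, "tz": 1, "roll": 0}, {"tx": 0, "ty": 0, "tz": 1, "roll": 0}]}}

```text
t: 19.23
eef_pos: [544.8, 293.1, 122.0]
tcp_rot: [3.14, -0.0, 1.693]
ft_force: [-4.7, -2.2, 15.4]
opening: 0.003
grip_force: 7.8
```

The stop is reached at z = 122, so the keeper is level. I retreat straight up and check.

>>> {"method": "step_arm", "body": {"moves": [{"tx": 0, "ty": 0, "tz": -3, "roll": 0}, {"tx": 0, "ty": 0, "tz": -15, "roll": 0}, {"tx": 0, "ty": 0, "tz": -45, "roll": 0}, {"tx": 0, "ty": 0, "tz": -80, "roll": 0}, {"tx": -30, "ty": 0, "tz": -115, "roll": 0}, {"tx": -70, "ty": 0, "tz": -150, "roll": 0}, {"tx": -110, "ty": 0, "tz": -150, "roll": 0}, {"tx": -150, "ty": 0, "tz": -150, "roll": 0}, {"tx": -190, "ty": 0, "tz": -150, "roll": 0}, {"tx": -230, "ty": 0, "tz": -150, "roll": 0}, {"tx": -250, "ty": 0, "tz": -150, "roll": 0}, {"tx": -250, "ty": 0, "tz": -150, "roll": 0}]}}

```text
t: 20.23
eef_pos: [575.5, 40.5, 271.0]
tcp_rot: [3.141, 0.001, 1.689]
ft_force: [0.9, -0.4, -0.6]
opening: 0.002
grip_force: 0.0
```

```bash
python3 go.py; python3 - <<'E'
from h import *
a=grab("scene",8)["und"][195:310,290:405]
b=grab("top",8)["und"][130:245,90:205]
cv2.imwrite("pics/c9.png",np.hstack([cv2.resize(i,(400,400),interpolation=2) for i in(a,b)]))
E
```

```text
t 20.23 [575.5  40.5 271. ] [3.141e+00 1.000e-03 1.689e+00] F [ 0.9 -0.4 -0.6] op 0.2 gf 0.0
```

View pics/c9.png

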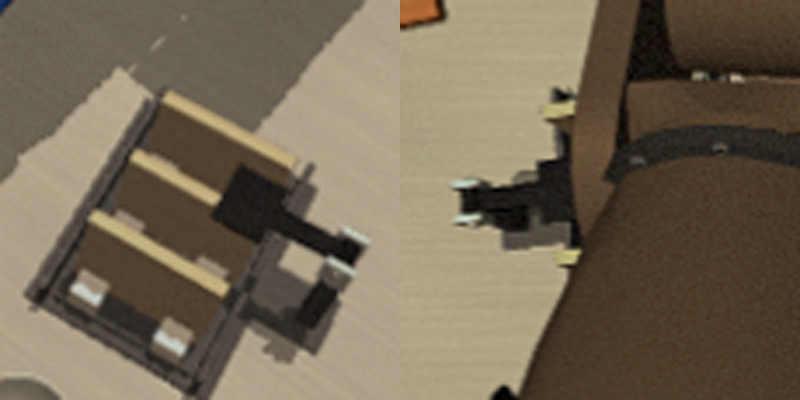

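The keeper lies level over the middle stone, with its pad at scene crop (245,200), and the arm is clear. I hand in.

```bash
python3 -c "
from cell import env;print(env.job_done())"
```

```text
the job is handed in; nothing more can be done
None
```

The stone is home in the middle slot, the keeper is down level over it, the bystanders were not touched, and the job is handed in at about 20 s; the hand-in returned no verdict.

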